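Start the dust extractor and hold its sprung gate half open

TASK

Start the bench dust extractor: press the flat start button on its remote box fully down and release it, leaving the mushroom-shaped stop button alone. Then take the upright tab of the sprung suction gate in the fingers, slide the gate to half open (pointer at the long middle mark) and keep holding it there: the program finishes with the fingers still holding the gate half open against its spring. Do not disturb the castings, the tin or the sanding block standing near.

Things in the scene. Friction and masses are not known exactly. Their poses are not given: they have to be found in the camera images.
- extractor: Grey suction box fixed to the bench, 130 (x) x 280 (y) x 76 mm high; a black battery adds 16 mm at its +y end. Origin: centre of its underside; z up, y along its length. A 60 x 60 mm port in its top, centre y = -45 mm, is covered by a steel gate plate (top 80 mm above the bench) that slides along box +y between two guide rails (tops 86 mm high, 66 mm apart).
- half_mark (a point): On the box top beside the -x rail at y = -50 mm: the half-open mark, the longest of three white lines; the short ones at y = -80 and -20 mm mean shut and fully open. The pointer from the tab's foot stands over the line that holds.
- spring_tube (a point): Middle of the top of the fixed steel spring tube, 20 mm thick, lying on the box's middle line from y = 64 to 136 mm, 98 mm above the bench. The gate's rod runs into it.
- gate_tab (a point): Centre of the top of the gate's upright black tab: 120 mm above the bench, on the box's middle line, at box y = -80 mm when shut. Tab 12 mm thick along the sliding direction (box y), 36 mm wide across it, 40 mm above the gate plate; its lowest 5 mm is a steel foot 20 mm long in y. Axes as the box's. Can be pinched from above with the fingers closing along box y.
- gate (a joint): Travel of the gate in m: 0 shut, 0.06 fully open, half open 0.03; it grows towards the box's +y. A spring drives it shut: about 4 N at shut, 8.5 N at half, 13 N fully open. It springs shut if let go.
- remote: Grey remote-control box fixed to the bench, 85 (x) x 170 (y) x 45 mm high, with a steel collar 40 mm away from its middle on each side along its y, one for each button. Origin: centre of its underside, z up.
- start_top (a point): Centre of the top of the start button: black, flat, round, 28 mm across, standing 19 mm above the box (64 mm above the bench) in a steel collar 39 mm across and 6 mm high. It may be at either end of the remote.
- start_button (a joint): Travel of the start button in m: 0 up, 0.006 fully down; it goes straight down. Spring: 2 N to start it, 5.5 N fully down; it comes up by itself.
- stop_top (a point): Centre of the top of the stop button: black, mushroom-shaped, 44 mm across, top 29 mm above the box, 74 mm above the bench; at the other end of the remote, 80 mm from the start button. Not to be pressed.
- stop_button (a joint): Travel of the stop button in m: 0 up, 0.006 fully down.
- bud_casting: Bystander: loose cream flower-bud casting on a square foot, 48 x 52 x 54 mm; origin at the centre of its underside.
- plinth_casting: Bystander: loose cream box-shaped casting, 80 x 84 x 91 mm; origin at the centre of its underside.
- sanding_block: Bystander: loose brown sanding block, 60 x 91 x 26 mm; origin at the centre of its underside.
- paste_tin: Bystander: loose open round tin, 69 mm across, 38 mm high; origin at the centre of its underside.

How it is judged:
On the way, in this order (a step that is already met when the one before it is completed fails the run):
1. the start button is pressed fully down (value of joint start_button above 0.0052 m), for 0.04 s.
2. the start button is released and up again (value of joint start_button below 0.001 m), for 0.1 s.
3. the fingers hold the gate half open (value of joint gate between 0.025 and 0.035 m and contact force between the fingers and gate above 4 N), for 0.5 s.
At the end, for the whole second after the job is handed in: The gate stands still (under 10 mm/s) at half travel, 30 mm within 5 mm, held by the fingers (contact over 4 N) against its spring; both buttons are up (within 1 mm) (all of step 3 and velocity of joint gate between -0.01 and 0.01 m/s and value of joint each of start_button, stop_button below 0.001 m); the arm keeps its last pose, push and grip.
It fails at once if the stop button is pressed (over 2 mm) (value of joint stop_button above 0.002 m).
It fails at once if a bystander (casting, tin or sanding block) is moved over 20 mm (distance of any of bud_casting, plinth_casting, sanding_block, paste_tin from where it was at the start of the episode above 0.02 m).
It also fails if it takes over 48 s, if anything falls off the work surface, if the arm or the gripper's body presses on something with over 40 N, if the wrist force passes 120 N, or if a joint passes its speed limit or range.

ROBOT

A 7-joint arm with a two-finger parallel gripper is mounted at the origin on a cart in front of the work surface, level with it; the furniture and walls round the work are solid. World frame = base frame: x ahead of the robot, y to its left, z up, the work surface at z = 0. Lengths are in m, angles in rad, forces in N, time in s.
With the tool pointing down it reaches from about 0.375 to 0.925 m from the base axis. Payload 3.1 kg.
Tool frame: the origin (TCP) lies at the very end of the fingers, on their centre line; the grasp point (between the pads) lies 19 mm behind it; z points along the fingers, y is the line along which they close (so a half turn about z gives the same grasp; the last joint's range is limited). The gripper opens to 85 mm and grips with 20 to 120 N. Pads are 22 mm wide; open, the fingers measure 114 mm over their backs; the gripper's body (76 mm by 85 mm) begins 54 mm behind the grasp point. The pads swing forward as they close: fully open they stand 13 mm farther back than shut.
Start: joints at [-0.098, 0.383, 0.044, 1.598, -0.018, 1.161, -0.05], TCP at [0.65, 0, 0.231] pointing down, gripper open.
Joint ranges: [-2.61, 2.61], [-0.41, 2.15], [-1.48, 1.57], [0, 2.5], [-1.57, 4.71], [0.05, 1.97], [-2.85, 2.85]. Speed limits (rad/s): [2.79, 2.79, 3.14, 3.14, 3.14, 3.14, 3.14].

INTERFACE

Orientations are given as a rotation vector (axis times angle).
In Python, from station import manip, viewer, hand_in, spotter gives the robot as it stands.
- The arm moves only by the shell command python3 -m creep 'ROWS'. ROWS is JSON, a list of rows, each a list of 5 numbers: the shift along the tool's x, y, z in units of 0.025 m (1.0 is 0.025 m), then the turn about the tool's z in units of 0.12 rad (1.0 is 0.12 rad), then the closure, from 0 (fully open) to 1 (shut). In form: [[tx, ty, tz, spin, gripper], ...]. A call has 1 to 10 rows; each row shifts and turns the commanded pose from where the row before left it, along the tool's axes as they then stand; what a row does not reach is not made up. A row lasts 1/8 s, in which the tool goes at most 62.5 mm and 10.7 degrees, less where a joint would pass 70% of its speed; a pose out of reach is approached as far as the arm can. A call with a number of a shift or a turn outside -1 to 1 is refused whole. A call with a gripper value outside its range is refused whole. The fingers move at their own pace and stop on an object; the grip force is fixed at half the most. Time passes only in rows, so rows that do not move let the fingers close. It gives the time, the measured TCP pose, the force, the opening and the grip force at its end, in the units of the state.
- manip.read_state(): the state, without advancing time (a new reading comes with each control period).
- viewer.get_image(name): name is "scene" or "side" or "wrist"; returns the picture (420x560x3 uint8, red, green, blue); there is no depth.
- viewer.calibration(name): a dict with "mtx" (3x3 intrinsics, pixels), "rvec" (rotation vector, rad) and "tvec" (3), from world to camera coordinates, as OpenCV has them. Camera axes: x right, y down, z forward; pixel columns grow to the right and rows downward; lengths in m; the calibration is good to about 2 mm. A picture is of the moment at which its call begins: read the wrist's pose just before it. calibration takes no time and is no camera call; for the wrist camera it gives the pose at the moment of the call.
- hand_in(): hands the job in; it is judged then, once.
Trained networks look in the newest picture that a camera, given by its name, has taken for a name from the list of things; names that differ only in an ending like _2 or _b are one class to them, and where a whole thing is asked for, a point or a joint stands for the part that bears it (a point fixed in the world has none). Each returns a list of dicts, best first, with "p" (0 to 1); they miss things now and then, are a little off and sometimes report something else, mostly with a low value. They report only what shows in the picture. A call takes as long as a camera call.
- spotter.look_for(camera, name): "at" ([column, row] in pixels, amid what is visible of it).
- spotter.pinpoint(camera, name): "at" ([column, row] in pixels: a listed point, or the origin of a listed thing).
The state is a dict: "time_s": time; "joint_pos": joint angles; "dq": joint speeds; "joint_efforts": joint torques, N m; "ee_pos": TCP position; "tool_rot": TCP orientation; "ft_force": force on the tool from outside, world axes, zero at the start; "wrist_torque": the same for the moment, N m; "grip_width": finger opening in m; "finger_force": force on a finger pad.
Only numpy, scipy, OpenCV 4.12 (cv2) and the standard library are available. Lean on these libraries where they do the work, as an engineer would, in place of code of your own. Each camera call takes 0.05 s, during which the arm holds its last target. There are 200 camera calls.

## Working session

There is one attempt and no reset: what is moved stays moved. The work goes in short steps, Python scripts to look and compute and a shell command to move; the robot and the scene stay as the last step left them, time stands still between calls to the robot, and variables do not carry over. Pictures are saved under pics/ and viewed, at most 10 in all, crops included, and the job is handed in when it is done.

```bash
mkdir -p pics; cat > h.py <<'E'
import numpy as np, cv2
from station import manip, viewer, hand_in, spotter
def ray(cam,px):
    c=viewer.calibration(cam);K=np.array(c['mtx'],float);R=cv2.Rodrigues(np.array(c['rvec'],float))[0];t=np.array(c['tvec'],float).ravel()
    d=R.T@np.linalg.solve(K,[px[0],px[1],1.]);o=-R.T@t
    return o,d
def atz(cam,px,z):
    o,d=ray(cam,px);return o+d*(z-o[2])/d[2]
def save(cam,name):
    im=viewer.get_image(cam);cv2.imwrite('pics/'+name,im[:,:,::-1]);return im
E
python3 - <<'E'
from h import *
np.set_printoptions(precision=4,suppress=True)
a=save('scene','a.png');b=save('side','b.png');w=save('wrist','w.png')
cv2.imwrite('pics/ab.png',cv2.resize(np.hstack([a,b])[:,:,::-1],(800,300)))
Z=dict(start_top=.064,stop_top=.074,gate_tab=.12,half_mark=.076,spring_tube=.098,extractor=0,remote=0,bud_casting=0,plinth_casting=0,sanding_block=0,paste_tin=0)
for n,z in Z.items():
  for c in('scene','side','wrist'):
    r=spotter.pinpoint(c,n)
    for q in r[:2]: print(n,c,round(q['p'],2),np.round(q['at']),atz(c,q['at'],z)[:2])
print(manip.read_state())
E
```

```text
start_top scene 0.32 [309. 192.] [ 0.6147 -0.2655]
start_top side 0.45 [307. 300.] [0.4652 0.2254]
stop_top scene 0.55 [246. 292.] [0.4439 0.2837]
stop_top side 0.47 [316. 318.] [0.4312 0.2909]
gate_tab scene 0.71 [309. 193.] [ 0.5612 -0.1844]
gate_tab side 0.85 [301. 188.] [ 0.5596 -0.1918]
half_mark scene 0.56 [316. 209.] [ 0.5181 -0.1701]
half_mark side 0.62 [315. 205.] [ 0.5073 -0.1688]
spring_tube scene 0.72 [290. 221.] [ 0.5273 -0.0277]
spring_tube scene 0.44 [255. 304.] [0.3815 0.3169]
spring_tube side 0.86 [299. 230.] [ 0.532  -0.0096]
spring_tube wrist 0.81 [135. 213.] [ 0.5292 -0.0166]
extractor scene 0.89 [300. 227.] [ 0.5592 -0.1323]
extractor side 0.69 [298. 232.] [ 0.5505 -0.1101]
extractor side 0.21 [299. 189.] [ 0.5896 -0.3428]
extractor wrist 0.87 [195. 266.] [ 0.5507 -0.1145]
remote scene 0.83 [255. 303.] [0.4489 0.2471]
remote side 0.59 [308. 321.] [0.4542 0.2428]
bud_casting scene 0.7 [228. 220.] [ 0.8012 -0.0041]
bud_casting side 0.16 [287. 173.] [ 0.6539 -0.4345]
bud_casting wrist 0.88 [405. 164.] [0.791 0.009]
plinth_casting scene 0.66 [322. 185.] [ 0.6673 -0.4412]
plinth_casting side 0.85 [287. 173.] [ 0.6525 -0.4335]
sanding_block scene 0.86 [364. 202.] [ 0.4583 -0.4263]
sanding_block side 0.86 [336. 180.] [ 0.4653 -0.4294]
sanding_block wrist 0.56 [404. 166.] [0.7898 0.007 ]
paste_tin scene 0.91 [196. 255.] [0.7454 0.2093]
{'time_s': 1.8, 'joint_pos': array([-0.0978,  0.3829,  0.0439,  1.5979, -0.0179,  1.1612, -0.0499]), 'dq': array([ 0.0006,  0.0002, -0.0001, -0.0003, -0.0006,  0.0006,  0.0012]), 'joint_efforts': array([  0.0002, -43.3429,   1.0231, -24.9907,   0.0105,   0.0019,
        -0.    ]), 'ee_pos': array([0.65  , 0.    , 0.2313]), 'tool_rot': array([-2.2214, -2.2214,  0.    ]), 'ft_force': array([ 0.3317,  0.074 , -0.6433]), 'wrist_torque': array([ 0.0397, -0.0213, -0.0311]), 'finger_force': 0.0, 'grip_width': 0.08535803967329977}
```

View pics/a.png

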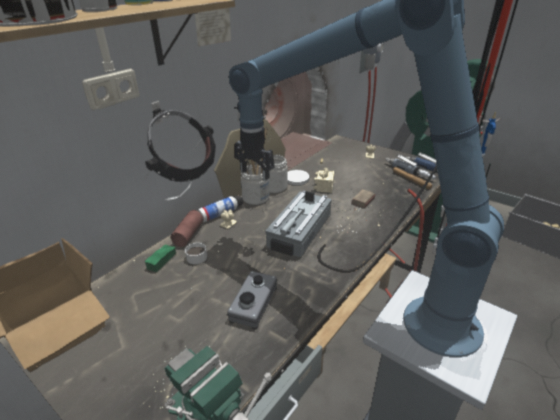

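View pics/b.png

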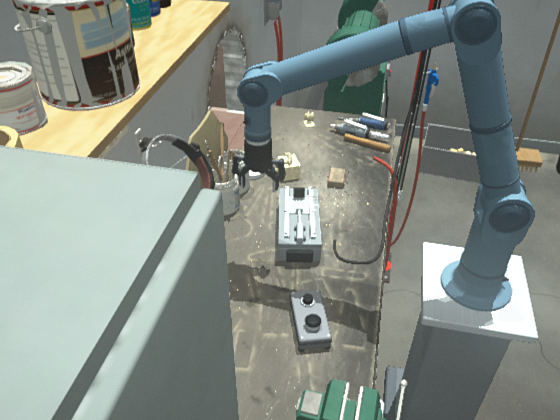

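The start button is at about (258,280) in scene and (307,299) in side. The stop mushroom is at (246,298) in scene and (313,321) in side, on the robot's left end. The gate tab is at (309,193) in scene and (301,188) in side. The box's y axis is turned about +10° from world y. I'll move above the start button and look from close by.

```bash
python3 -m creep '[[0.9,-0.75,0,0,1],[0.9,-0.75,0,0,1],[0.9,-0.75,0,0,1],[0.9,-0.75,0,0,1],[0.9,-0.75,0.2,0,1],[0.9,-0.75,0.4,0,1],[0.9,-0.75,0.4,0,1],[0.9,-0.75,0.4,0,1],[0.9,-0.75,0.4,0,1],[0,0,0,0,1]]'
python3 - <<'E'
from h import *
np.set_printoptions(precision=4,suppress=True)
for c in('wrist','scene','side'):
  save(c,c+'2.png')
  for n,z in dict(start_top=.064,stop_top=.074,remote=0,gate_tab=.12,spring_tube=.098,half_mark=.076,extractor=0).items():
    for q in spotter.pinpoint(c,n)[:2]: print(n,c,round(q['p'],2),np.round(q['at']),atz(c,q['at'],z)[:2])
s=manip.read_state();print(s['time_s'],s['ee_pos'],s['tool_rot'],s['ft_force'])
E
```

```text
time_s: 3.05
ee_pos: [0.4788, 0.2048, 0.1855]
tool_rot: [-2.214, -2.226, 0.002]
ft_force: [-0.7, -0.1, 0.3]
grip_width: -0.0
finger_force: 0.0
start_top wrist 0.82 [256. 185.] [0.4647 0.2122]
stop_top wrist 0.61 [219.  85.] [0.4412 0.2867]
remote wrist 0.85 [248. 133.] [0.4554 0.2476]
extractor wrist 0.57 [247. 133.] [0.4536 0.2477]
start_top scene 0.65 [258. 276.] [0.4651 0.2079]
stop_top scene 0.44 [245. 295.] [0.4383 0.2938]
stop_top scene 0.2 [318. 205.] [ 0.527 -0.196]
remote scene 0.87 [256. 306.] [0.4365 0.2552]
gate_tab scene 0.83 [306. 195.] [ 0.5613 -0.1672]
spring_tube scene 0.88 [288. 222.] [ 0.531  -0.0227]
spring_tube scene 0.35 [226. 226.] [0.6805 0.1165]
half_mark scene 0.66 [227. 222.] [0.7172 0.0788]
half_mark scene 0.31 [246. 298.] [0.428  0.2997]
extractor scene 0.71 [297. 229.] [ 0.5613 -0.116 ]
extractor scene 0.47 [227. 223.] [0.793  0.0133]
start_top side 0.53 [310. 297.] [0.4577 0.214 ]
stop_top side 0.73 [285. 171.] [ 0.6428 -0.337 ]
stop_top side 0.51 [317. 316.] [0.4294 0.2829]
remote side 0.97 [306. 324.] [0.4596 0.2562]
gate_tab side 0.5 [301. 186.] [ 0.5604 -0.2001]
spring_tube side 0.81 [296. 232.] [ 0.5367 -0.0006]
extractor side 0.7 [300. 232.] [ 0.5431 -0.1128]
4.25 [0.4812 0.2025 0.1863] [-2.2213 -2.2215  0.    ] [-0.3111  0.099   0.4321]
```

View pics/wrist2.png

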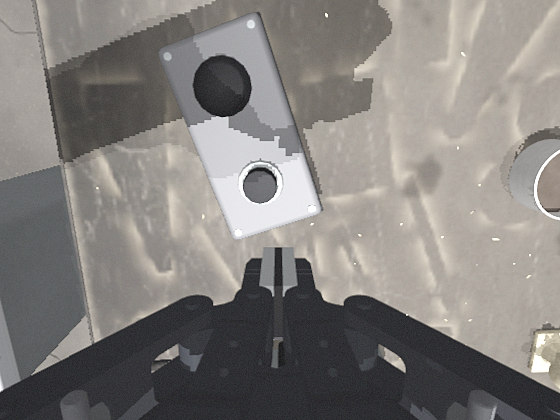

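Wrist view: start button at (261,185), stop mushroom at (222,86). That puts the start button at about (0.467, 0.212), and the 78 mm spacing agrees with the given 80 mm. Now I'll go down just above it and press.

```bash
python3 -m creep '[[0.38,-0.56,0,0,1],[0,0,1,0,1],[0,0,1,0,1],[0,0,1,0,1],[0,0,1,0,1],[0,0,0.5,0,1],[0,0,0,0,1],[0,0,0,0,1]]'
python3 -m creep '[[0,0,0.3,0,1],[0,0,0.28,0,1],[0,0,0,0,1],[0,0,0,0,1]]'
```

```text
time_s: 5.25
ee_pos: [0.4679, 0.2127, 0.0748]
tool_rot: [2.221, 2.221, 0.003]
ft_force: [0.6, 0.4, 0.1]
grip_width: 0.0002
finger_force: 0.0
time_s: 5.75
ee_pos: [0.4682, 0.2125, 0.06]
tool_rot: [2.221, 2.221, 0.003]
ft_force: [0.4, 1.1, 4.2]
grip_width: -0.0002
finger_force: 2.1
```

```bash
python3 -m creep '[[0,0,0.16,0,1],[0,0,0,0,1],[0,0,0,0,1]]'
```

```text
time_s: 6.12
ee_pos: [0.4682, 0.2125, 0.0579]
tool_rot: [2.221, 2.221, 0.002]
ft_force: [-4.0, -2.1, 17.4]
grip_width: -0.0001
finger_force: 8.6
```

Bottomed out: 17 N at z = 0.058. Now I'll release, lift and cross to the extractor.

```bash
python3 -m creep '[[0,0,-1,0,1],[0,0,-1,0,1],[0,0,-1,0,1],[0,0,-1,0,1],[0,0,-1,0,1],[0,0,-1,0,1],[0,0,-1,0,1],[-1,0,0,0,0.3],[-1,0,0,0,0.3],[-1,0,0,0,0.3]]'
python3 -m creep '[[-1,0,0,0,0.3],[-1,0,0,0,0.3],[-1,0,0,0,0.3],[-1,0,0,0,0.3],[-1,0,0,0,0.3],[-1,0,0,0,0.3],[-1,0,0,0,0.3],[-1,0,0,0,0.3],[-1,0,0,0,0.3],[-1,0,0,0,0.3]]'
python3 -m creep '[[-1,0.5,0,0,0.3],[-1,0.5,0,0,0.3],[-1,0,0,1,0.3],[0,0,0,1,0.3],[0,0,0,1,0.3],[0,0,0,1,0.3],[0,0,0,1,0.3],[0,0,0,1,0.3],[0,0,0,1,0.3],[0,0,0,1,0.3]]'
python3 -m creep '[[0,0,0,1,0.3],[0,0,0,1,0.3],[0,0,0,1,0.3],[0,0,0,0.6,0.3],[0,0,0,0,0.3],[0,0,0,0,0.3]]'
python3 - <<'E'
from h import *
np.set_printoptions(precision=4,suppress=True)
s=manip.read_state();print(s['time_s'],s['ee_pos'],cv2.Rodrigues(s['tool_rot'])[0],s['grip_width'],s['joint_pos'])
for c in('wrist',):
  save(c,c+'3.png')
  for n,z in dict(start_top=.064,gate_tab=.12,spring_tube=.098,half_mark=.076,extractor=0).items():
    for q in spotter.pinpoint(c,n)[:2]: print(n,c,round(q['p'],2),np.round(q['at']),atz(c,q['at'],z)[:2])
E
```

```text
time_s: 7.38
ee_pos: [0.4661, 0.1359, 0.2294]
tool_rot: [-2.22, -2.221, 0.004]
ft_force: [-0.4, -0.6, -0.4]
grip_width: 0.0541
finger_force: 0.0
time_s: 8.62
ee_pos: [0.466, -0.1136, 0.2293]
tool_rot: [-2.22, -2.22, 0.002]
ft_force: [-0.4, -0.2, -0.5]
grip_width: 0.0598
finger_force: 0.0
time_s: 9.88
ee_pos: [0.491, -0.1876, 0.2292]
tool_rot: [-2.997, -0.938, 0.004]
ft_force: [-0.4, -0.1, -0.2]
grip_width: 0.0598
finger_force: 0.0
time_s: 10.62
ee_pos: [0.4917, -0.1878, 0.2297]
tool_rot: [-3.128, -0.282, 0.002]
ft_force: [-0.1, -0.1, 0.0]
grip_width: 0.0601
finger_force: 0.0
10.625 [ 0.4917 -0.1878  0.2297] [[ 0.9839  0.1789 -0.0013]
 [ 0.1789 -0.9839  0.0004]
 [-0.0012 -0.0006 -1.    ]] 0.060113430052047924 [-0.0525  0.152   0.3719  1.9099 -0.062   1.092  -1.0468]
gate_tab wrist 0.71 [305. 105.] [ 0.5653 -0.1933]
spring_tube wrist 0.67 [ 67. 114.] [ 0.5262 -0.0135]
spring_tube wrist 0.48 [268. 170.] [ 0.5101 -0.1755]
half_mark wrist 0.58 [267. 171.] [ 0.5054 -0.1753]
extractor wrist 0.9 [216. 108.] [ 0.5468 -0.1107]
```

View pics/wrist3.png

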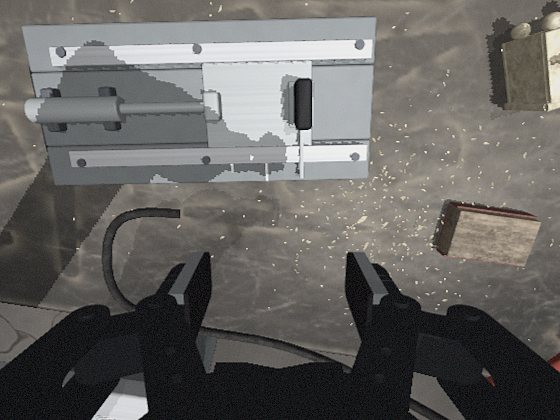

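Wrist view: gate tab top at (303,104), half mark at (267,170), plinth and sanding block well to the right. The rails show the remaining yaw error, so I'll compute the axis and the approach.

```bash
python3 - <<'E'
from h import *
np.set_printoptions(precision=4,suppress=True)
s=manip.read_state();R=cv2.Rodrigues(s['tool_rot'])[0];p=s['ee_pos']
for a,b in(((62,51),(360,44)),((82,162),(355,156))):
    d=atz('wrist',a,.086)-atz('wrist',b,.086);print(d,np.degrees(np.arctan2(-d[0],d[1])))
print('tooly',np.degrees(np.arctan2(R[0,1],-R[1,1])))
for px in((303,104),(304,80),(303,129)):print(atz('wrist',px,.12))
t=atz('wrist',(303.5,104),.12);m=atz('wrist',(267,170),.076)
print(m,R.T@(t-p)/.025)
E
```

```text
[-0.0461  0.2261  0.    ] 11.51715025370038
[-0.0462  0.226   0.    ] 11.555059428236447
tooly 10.255520573562913
[ 0.566 -0.192  0.12 ]
[ 0.5819 -0.1894  0.12  ]
[ 0.5489 -0.1954  0.12  ]
[ 0.5062 -0.1749  0.076 ] [2.875  0.6946 4.4104]
```

```bash
python3 -m creep '[[0.72,0.18,0,0,0.3],[0.72,0.18,0,0,0.3],[0.72,0.17,0,0,0.3],[0.71,0.17,0,-0.18,0.3],[0,0,0.8,0,0.3],[0,0,0.8,0,0.3],[0,0,0.8,0,0.3],[0,0,0,0,0.3],[0,0,0,0,0.3]]'
python3 - <<'E'
from h import *
np.set_printoptions(precision=4,suppress=True)
s=manip.read_state();R=cv2.Rodrigues(s['tool_rot'])[0];print(s['ee_pos'],np.degrees(np.arctan2(R[0,1],-R[1,1])))
a=save('wrist','w4.png');b=save('scene','s4.png');c=save('side','d4.png')
f=lambda i,x,y:cv2.resize(i[y-50:y+50,x-60:x+60],(400,333))
cv2.imwrite('pics/c4.png',np.hstack([cv2.resize(a,(400,300),interpolation=3),cv2.resize(f(c,300,190),(400,300))])[:,:,::-1])
E
```

```text
time_s: 12.05
ee_pos: [0.5665, -0.1926, 0.171]
tool_rot: [3.125, 0.314, 0.002]
ft_force: [0.9, 0.2, 0.7]
grip_width: 0.0596
finger_force: 0.0
[ 0.5665 -0.1926  0.171 ] 11.488619526373528
```

View pics/c4.png

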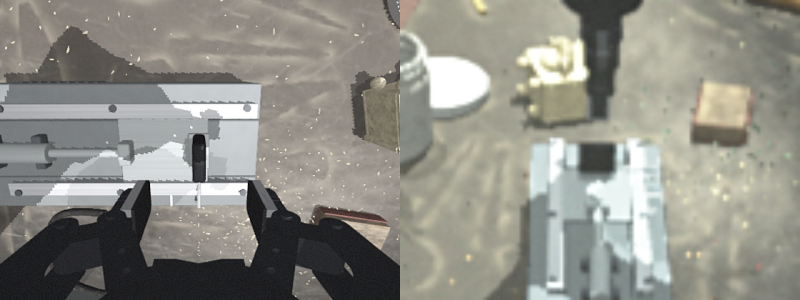

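The tab, at (199,158) in the crop, is centred between the fingers and aligned with them. Going down and closing.

```bash
python3 -m creep '[[0,0,0.8,0,0.3],[0,0,0.8,0,0.3],[0,0,0.8,0,0.3],[0,0,0.84,0,0.3],[0,0,0,0,0.3],[0,0,0,0,0.3]]'
python3 -m creep '[[0,0,0,0,1],[0,0,0,0,1],[0,0,0,0,1],[0,0,0,0,1],[0,0,0,0,1],[0,0,0,0,1]]'
```

```text
time_s: 12.95
ee_pos: [0.566, -0.1926, 0.089]
tool_rot: [3.126, 0.314, -0.0]
ft_force: [0.8, 0.2, 0.9]
grip_width: 0.0598
finger_force: 0.0
time_s: 13.7
ee_pos: [0.5666, -0.193, 0.0901]
tool_rot: [3.125, 0.314, 0.002]
ft_force: [-0.7, -0.3, 5.6]
grip_width: 0.0112
finger_force: 59.8
```

Gripped at 11 mm width with 60 N. Now the slide: 30 mm along −tool y.

```bash
python3 -m creep '[[0,-0.2,0,0,1],[0,-0.2,0,0,1],[0,-0.2,0,0,1],[0,-0.2,0,0,1],[0,-0.2,0,0,1],[0,-0.2,0,0,1],[0,0,0,0,1],[0,0,0,0,1],[0,0,0,0,1],[0,0,0,0,1]]'
python3 - <<'E'
from h import *
np.set_printoptions(precision=4,suppress=True)
s=manip.read_state();e=s['ee_pos'];print(s['time_s'],e,(e-[.5666,-.193,.09])@[-.2,.98,0],s['ft_force'],s['finger_force'])
a=save('wrist','w5.png')
for q in spotter.pinpoint('wrist','half_mark')+spotter.pinpoint('wrist','gate_tab'):print(q)
cv2.imwrite('pics/c5.png',cv2.resize(a[150:400,120:440],(800,600),interpolation=cv2.INTER_CUBIC)[:,:,::-1])
E
```

```text
time_s: 14.95
ee_pos: [0.5612, -0.167, 0.0901]
tool_rot: [3.121, 0.311, 0.005]
ft_force: [2.5, -7.9, 3.1]
grip_width: 0.011
finger_force: 59.6
14.95 [ 0.5612 -0.167   0.0901] 0.026567652841183162 [ 2.4821 -7.8678  3.0858] 59.58772122859955
{'at': [272.4, 348.0], 'p': 0.63}
{'at': [280.7, 305.4], 'p': 0.76}
```

View pics/c5.png

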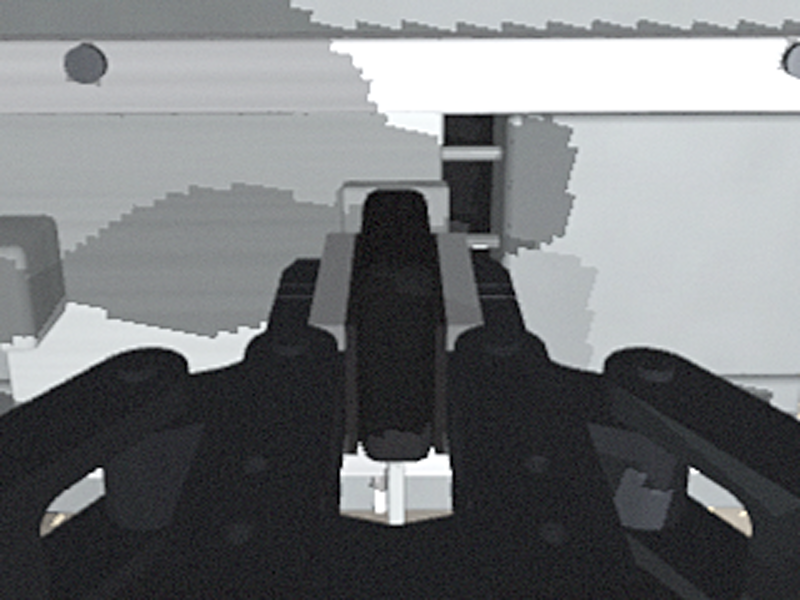

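The gate has travelled 26.6 mm with an 8.2 N spring force. The pointer (396,490) stands just short of the half mark (378,490), so it needs about 3.4 mm more.

```bash
python3 -m creep '[[0,-0.08,0,0,1],[0,-0.07,0,0,1],[0,0,0,0,1],[0,0,0,0,1],[0,0,0,0,1],[0,0,0,0,1]]'
python3 - <<'E'
from h import *
s=manip.read_state();e=s['ee_pos'];print(s['time_s'],e,(e-[.5666,-.193,.09])@[-.2,.98,0],s['ft_force'],s['finger_force'])
a=save('wrist','w6.png')
cv2.imwrite('pics/c6.png',cv2.resize(a[320:380,230:330],(800,480),interpolation=cv2.INTER_CUBIC)[:,:,::-1])
E
```

```text
time_s: 15.85
ee_pos: [0.5606, -0.1637, 0.0901]
tool_rot: [3.12, 0.31, 0.006]
ft_force: [3.1, -8.4, 2.0]
grip_width: 0.0111
finger_force: 59.6
15.85 [ 0.56055984 -0.16372559  0.09012339] 0.02989695256294238 [ 3.1330494  -8.37798627  2.01697063] 59.57590699195862
```

View pics/c6.png

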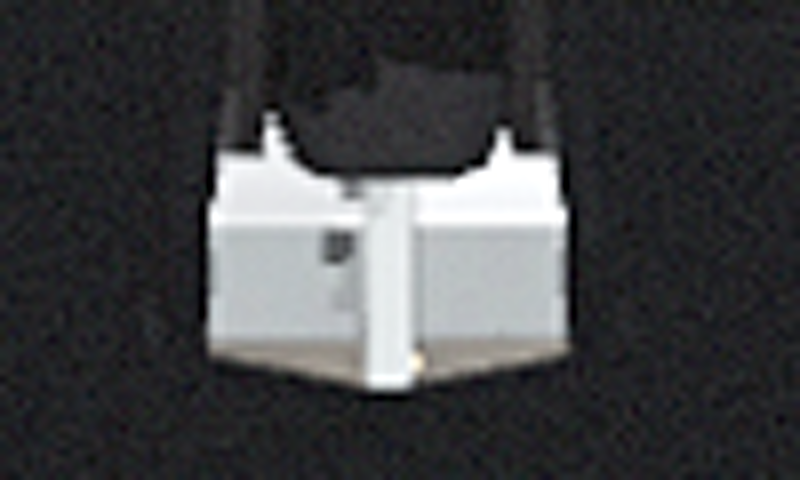

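The pointer (390,290) now covers the half mark. Travel is 29.9 mm, the spring force about 8.9 N, and the grip steady for over a second.

```bash
python3 -c "from station import hand_in; print(hand_in())"
```

```text
the job is handed in; nothing more can be done
None
```

I pressed the start button fully down and released it, and handed the job in with the fingers holding the gate half open (about 29.9 mm of travel, 60 N grip); the hand-in gave no verdict.

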